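# Square up the lamp, then hold the cell in its light

### The arm

A 6-joint arm with a two-finger parallel gripper is mounted at the origin on the work surface. World frame = base frame: x ahead of the robot, y to its left, z up, the work surface at z = 0. Lengths are in m, angles in rad, forces in N, time in s.
With the tool pointing down it reaches from about 0.325 to 0.775 m from the base axis. Payload 5.5 kg.
Tool frame: the origin (TCP) lies at the very end of the fingers, on their centre line; the grasp point (between the pads) lies 19 mm behind it; z points along the fingers, y is the line along which they close (so a half turn about z gives the same grasp; the last joint's range is limited). The gripper opens to 85 mm and grips with 20 to 120 N. Pads are 22 mm wide; open, the fingers measure 114 mm over their backs; the gripper's body (76 mm by 85 mm) begins 54 mm behind the grasp point. The pads swing forward as they close: fully open they stand 13 mm farther back than shut.
Start: joints at [-1.237, 0.091, 1.231, -0, 1.82, -0.057], TCP at [0.229, -0.555, 0.231] pointing down, gripper open.
Joint ranges: [-2.87, 2.87], [-0.86, 2.18], [0.17, 2.46], [-1.51, 4.65], [0.06, 2.69], [-2.65, 2.65]. Speed limits (rad/s): [2.57, 2.57, 3.01, 3.14, 3.14, 3.14].

### API

Orientations are given as a unit quaternion [x, y, z, w].
In Python, from bench import status, vision, ctrl, finder gives the robot as it stands. The module is installed in compiled form; this text tells all that it offers.
- The arm moves only by the tool move_arm, never from a script. Its argument "plan" is a list of rows, each an object of numbers: "ax", "ay", "az": the turn, a rotation vector about the tool's x, y, z in rad; "tx", "ty", "tz": the shift along the tool's x, y, z in m; "jaw": the finger opening in m, from 0 to 0.0854. A call has 1 to 8 rows; each row is the pose to reach, as a shift and turn from the pose commanded when the call began, along the tool's axes at that moment; what a row does not reach only later rows make up. A row lasts 1/12 s, in which the tool goes at most 41.7 mm and 7.16 degrees, less where a joint would pass 70% of its speed; a pose out of reach is approached as far as the arm can. A call with a gripper value outside its range is refused whole. The fingers move at their own pace and stop on an object; "squeeze" is the grip in N (left out, the last holds). Time passes only in rows, so rows that repeat a pose let the fingers close. It gives the time, the measured TCP pose, the force, the opening and the grip force at its end, in the units of the state.
- status.state(): the state, without advancing time (a new reading comes with each control period).
- vision.capture(name): name is "side" or "top"; returns the picture (400x640x3 uint8, red, green, blue); there is no depth.
- vision.calibration(name): a dict with "vertical_fov" (degrees; the focal length in pixels is half the picture's height over the tangent of half this angle, whatever the lens; pixels are square), "cx", "cy" (the principal point, pixels), "world_to_cam" (4x4, takes a point from world to camera coordinates). Camera axes: x right, y down, z forward; pixel columns grow to the right and rows downward; lengths in m; the calibration is good to about 2 mm. A picture is of the moment at which its call begins. calibration takes no time and is no camera call.
- ctrl.hand_in(): hands the job in; it is judged then, once.
Trained networks look in the newest picture that a camera, given by its name, has taken for a name from the list of things; names that differ only in an ending like _2 or _b are one class to them, and where a whole thing is asked for, a point or a joint stands for the part that bears it (a point fixed in the world has none). Each returns a list of dicts, best first, with "confidence" (0 to 1); they miss things now and then, are a little off and sometimes report something else, mostly with a low value. They report only what shows in the picture. A call takes as long as a camera call.
- finder.search_frame(label, camera): "location" ([x, y, z] in m, in the coordinates of the camera as it stood for that picture, good to about 4 mm: the middle of the surface that is visible of it).
- finder.cut_out(label, camera): "mask" (400x640 bool, what is visible of it).
- finder.pinpoint(label, camera): "location" ([x, y, z] in m, in the coordinates of the camera as it stood for that picture, good to about 4 mm: a listed point, or the origin of a listed thing).
The state is a dict: "time": time; "joint_positions": joint angles; "dq": joint speeds; "joint_efforts": joint torques, N m; "tool_pos": TCP position; "tool_rot": TCP orientation; "ft_force": force on the tool from outside, world axes, zero at the start; "wrist_torque": the same for the moment, N m; "opening": finger opening in m; "finger_force": force on a finger pad.
Only numpy, scipy, OpenCV 4.12 (cv2) and the standard library are available. Lean on these libraries where they do the work, as an engineer would, in place of code of your own. Each camera call takes 0.05 s, during which the arm holds its last target. There are 200 camera calls.

### The job

On the dark light-path plate, push the loose red lamp block flush against both brass stops, so that it faces the grey detector. Then pick the blue-capped cell off the black stand, fingers on its frosted long faces only (never on a clear window or the cap), and hold it upright in the light path: halfway between lamp and detector, centred on the line between their round openings, clear windows facing them. Finish while still holding it there, clear of everything else, and leave all other things where they are.

Things in the scene. Friction and masses are not known exactly. Their poses are not given: they have to be found in the camera images.
- fixture: fixed dark steel plate 12 mm thick; origin at its underside below the middle of the gap between lamp and detector; z up; the light runs along its y axis, over x = 0. The plate spans x -80..50, y -110..160 mm. A lamp block flush against both brass stops has its origin at x = 0, y = 75 mm of the plate and its axes parallel to the plate's
- far_stop (a point): middle of the upper edge of the far brass stop's face: plate x = 28, y = 80 mm, 32 mm above the table; the bar stands 20 mm over the plate, spans plate y 45..115, is 10 mm thick, and its face looks to the plate's -x; axes as the fixture's
- side_stop (a point): middle of the upper edge of the side brass stop's face: plate x = 0, y = 47 mm, 32 mm above the table; the bar stands 20 mm over the plate, spans plate x -24..24, is 10 mm thick, and its face looks to the plate's +y; axes as the fixture's
- detector (a point): centre of the top of the fixed grey detector box, plate x = 0, y = -75 mm, 80 mm above the table; the box spans plate x -28..28, y -103..-47 mm; its round opening, 57 mm above the table, looks to the plate's +y; axes as the fixture's
- beam_mid (a point): the middle of the light path, midway between the openings of the registered lamp and the detector (faces 94 mm apart), 57 mm above the table, i.e. 45 mm over the plate; axes as the fixture's
- lamp: loose red lamp block 56 x 56 x 54 mm with heat sink and black fan on top, 68 mm high in all, about 0.4 kg; it stands on the plate 10 to 35 mm short of both stops (on their -x and +y sides), a little askew. Origin: centre of its underside (12 mm above the table); z up; its light opening, 45 mm up, looks to its -y
- cell_blue: the wanted one, standing cell: frosted block 18 x 31 x 50 mm (x, y, z), a bluish clear window (14 x 42 mm, 1.5 mm proud) on each narrow end (+y, -y), 34 mm over both, and a cap (blue) 12 x 24 x 8 mm on top. Origin: centre of the underside; z up. Its long frosted faces look along +x and -x, 18 mm apart. 45 g; in any of the three places, 8 mm above the table
- cell_blue_mid (a point): the middle of the blue-capped cell, 25 mm above its underside; axes as the cell's
- cell_blue_windows: the two clear windows of the blue-capped cell (origin and axes as the cell's); fingers must not touch them
- cell_blue_cap: the blue cap of that cell, 50 to 58 mm above its underside (origin and axes as the cell's); fingers must not touch it
- stand: fixed flat black rubber slab 90 x 240 x 8 mm (x, y, z), origin at the centre of its underside, with three cells in a row along its y, 75 mm apart
- cell_white: bystander on the stand: standing cell: frosted block 18 x 31 x 50 mm (x, y, z), a bluish clear window (14 x 42 mm, 1.5 mm proud) on each narrow end (+y, -y), 34 mm over both, and a cap (white) 12 x 24 x 8 mm on top. Origin: centre of the underside; z up. Its long frosted faces look along +x and -x, 18 mm apart
- cell_orange: bystander on the stand: standing cell: frosted block 18 x 31 x 50 mm (x, y, z), a bluish clear window (14 x 42 mm, 1.5 mm proud) on each narrow end (+y, -y), 34 mm over both, and a cap (orange) 12 x 24 x 8 mm on top. Origin: centre of the underside; z up. Its long frosted faces look along +x and -x, 18 mm apart
- lens_ring: bystander: flat black ring 44 mm across, 10 mm high; origin at the centre of its underside
- screwdriver: bystander: screwdriver 170 mm long lying along its x; origin under its middle
- filter_jar: bystander: amber jar 50 mm across, 60 mm high; origin at the centre of its underside
- wire_spool: bystander: green spool 56 mm across, 40 mm high; origin at the centre of its underside
- mouse: bystander: black computer mouse 105 x 60 x 27 mm; origin at the centre of its underside

How it is judged:
On the way, in this order (a step that is already met when the one before it is completed fails the run):
1. the lamp block is flush against both brass stops (within 2.5 mm and 0.04 rad) and still (x of lamp in the frame of fixture between -0.0025 and 0.004 m and y of lamp in the frame of fixture between 0.071 and 0.0775 m and angle between the y axis of lamp and the y axis of fixture, either way round below 0.04 rad and angle between lamp's own z axis and vertical below 0.05 rad and linear speed of lamp below 0.02 m/s), for 0.2 s.
2. the blue-capped cell is lifted between the fingers, its underside more than 28 mm above the table and off the stand (height (world z) of cell_blue above 0.028 m and contact force between cell_blue and the fingers above 1 N and contact force between cell_blue and stand below 0.1 N), for 0.2 s.
At the end, for the whole second after the job is handed in: Lamp flush on both stops (2.5 mm, 0.04 rad). Fingers hold the blue-capped cell still in the light: middle within 5 mm sideways, 8 mm in height, 15 mm along it; turn and tilt within 0.12 rad; touching nothing else. Other cells upright, no bystander moved 20 mm (all of step 1 and x of cell_blue_mid in the frame of beam_mid between -0.005 and 0.005 m and y of cell_blue_mid in the frame of beam_mid between -0.015 and 0.015 m and z of cell_blue_mid in the frame of beam_mid between -0.008 and 0.008 m and angle between the y axis of cell_blue and the y axis of fixture, either way round below 0.12 rad and angle between cell_blue's own z axis and vertical below 0.12 rad and linear speed of cell_blue below 0.02 m/s and angular speed of cell_blue below 0.2 rad/s and contact force between cell_blue and the fingers above 1 N and contact force between cell_blue and fixture below 0.1 N and contact force between cell_blue and lamp below 0.1 N and contact force between cell_blue and stand below 0.1 N and distance of each of cell_white, cell_orange, lens_ring, screwdriver, filter_jar, wire_spool, mouse from where it was at the start of the episode below 0.02 m and angle between each of cell_white, cell_orange's own z axis and vertical below 0.2 rad); the arm keeps its last pose, push and grip.
It fails at once if fingers press on a clear window of the blue-capped cell (contact force between cell_blue_windows and the fingers above 0.5 N).
It fails at once if fingers press on its cap (contact force between cell_blue_cap and the fingers above 0.5 N).
It fails at once if a bystander is pushed 20 mm or more (distance of any of cell_white, cell_orange, lens_ring, screwdriver, filter_jar, wire_spool, mouse from where it was at the start of the episode above 0.02 m).
It fails at once if the lamp block is tipped over (angle between lamp's own z axis and vertical above 0.5 rad).
It also fails if it takes over 72 s, if anything falls off the work surface, if the arm or the gripper's body presses on something with over 40 N, if the wrist force passes 120 N, or if a joint passes its speed limit or range.

## Working session

There is one attempt and no reset: what is moved stays moved. The work goes in short steps, Python scripts to look and compute and a tool call to move; the robot and the scene stay as the last step left them, time stands still between calls to the robot, and variables do not carry over. Pictures are saved under pics/ and viewed, at most 10 in all, crops included, and the job is handed in when it is done.

Besides the shell and the picture viewer there is one more tool, called after "Call:" as name(argument=value, ...), one argument or row to a line, values as JSON. move_arm: Moves the arm, as the interface text tells. Its arguments: {"type":"object","properties":{"plan":{"type":"array"},"squeeze":{"type":"number"}},"required":["plan"]}

```bash
mkdir -p pics; cat > h.py <<'E'
import numpy as np, cv2
from bench import status, vision, ctrl, finder
def w(cam,p):
    M=np.array(vision.calibration(cam)["world_to_cam"]); return np.linalg.inv(M)@np.r_[p,1]
def loc(label,cam,f='pinpoint'):
    r=getattr(finder,f)(label,cam)
    return [(np.round(w(cam,d["location"])[:3],4).tolist(),round(d["confidence"],2)) for d in r[:2]]
def pix(cam,P):
    c=vision.calibration(cam);M=np.array(c["world_to_cam"]);P=np.atleast_2d(P)
    q=P@M[:3,:3].T+M[:3,3];f=200/np.tan(np.radians(c["vertical_fov"])/2)
    return np.c_[c["cx"]+f*q[:,0]/q[:,2],c["cy"]+f*q[:,1]/q[:,2]]
def ray(cam,uv,z):
    c=vision.calibration(cam);M=np.array(c["world_to_cam"]);f=200/np.tan(np.radians(c["vertical_fov"])/2)
    d=M[:3,:3].T@np.array([(uv[0]-c["cx"])/f,(uv[1]-c["cy"])/f,1]);o=-M[:3,:3].T@M[:3,3]
    return o+d*(z-o[2])/d[2]
def shot(cam,name):
    im=vision.capture(cam); cv2.imwrite(f"pics/{name}.png",im[:,:,::-1]); return im
E
python3 - <<'E'
from h import *
for c in("top","side"):
    shot(c,c+"1")
    print(c,vision.calibration(c))
    for l in("fixture","far_stop","side_stop","detector","beam_mid","lamp","cell_blue","cell_blue_mid","cell_white","cell_orange","stand"): print(c,l,loc(l,c))
print(status.state())
E
```

```text
top {'vertical_fov': 44.177191996437955, 'cx': 320.28297855922574, 'cy': 191.93457443684093, 'world_to_cam': array([[-3.74495721e-03, -9.99868851e-01,  1.57561645e-02,
        -1.74826616e-02],
       [-9.91329749e-01,  1.64254249e-03, -1.31387333e-01,
         5.76290490e-01],
       [ 1.31344221e-01, -1.61115945e-02, -9.91205888e-01,
         1.73076393e+00],
       [ 0.00000000e+00,  0.00000000e+00,  0.00000000e+00,
         1.00000000e+00]])}
top fixture [([0.538, 0.1105, 0.0013], 0.75)]
top far_stop [([0.5789, 0.1891, 0.0315], 0.83)]
top side_stop [([0.5463, 0.1593, 0.0332], 0.62)]
top detector [([0.5287, 0.0377, 0.0802], 0.57)]
top beam_mid [([0.5423, 0.108, 0.056], 0.86)]
top lamp []
top cell_blue [([0.5051, -0.2297, 0.0083], 0.59)]
top cell_blue_mid [([0.5086, -0.2272, 0.0342], 0.46)]
top cell_white [([0.5422, 0.1068, 0.0566], 0.68), ([0.5155, -0.1598, 0.0089], 0.39)]
top cell_orange []
top stand [([0.4881, -0.2299, 0.0015], 0.84)]
side {'vertical_fov': 54.689928410156654, 'cx': 318.5265373892424, 'cy': 196.77629019281724, 'world_to_cam': array([[ 0.98463732, -0.17330523,  0.
[... 836 characters left out ...]
2, 'joint_positions': array([-1.23671462e+00,  9.10702017e-02,  1.23069292e+00, -1.91477220e-05,
        1.81979871e+00, -5.67061261e-02]), 'dq': array([-0.00111306,  0.00027962, -0.00153986,  0.00124807, -0.00044376,
       -0.00055766]), 'joint_efforts': array([-1.26422281e-03, -4.58481967e+01, -4.18096554e+01, -2.77969830e-04,
        1.15900668e-03, -9.61608947e-06]), 'tool_pos': array([ 0.22854378, -0.55478299,  0.23129707]), 'tool_rot': array([ 9.80971723e-01,  1.94150658e-01, -7.05893091e-06,  1.65461660e-05]), 'ft_force': array([-0.3971982 ,  0.32592781, -0.27621777]), 'wrist_torque': array([-0.02072642,  0.05781372, -0.0627121 ]), 'finger_force': 0.0, 'opening': 0.08557314031322173}
```

View pics/top1.png

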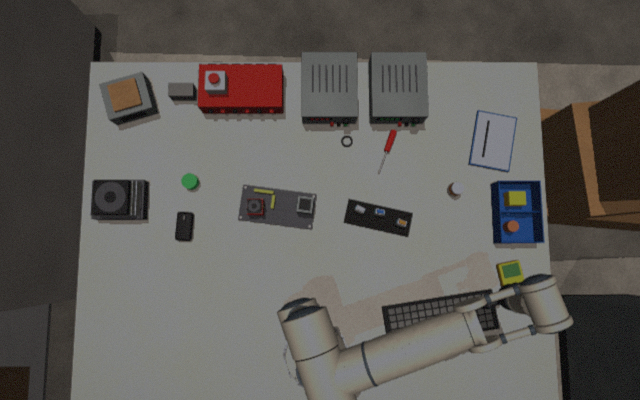

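View pics/side1.png

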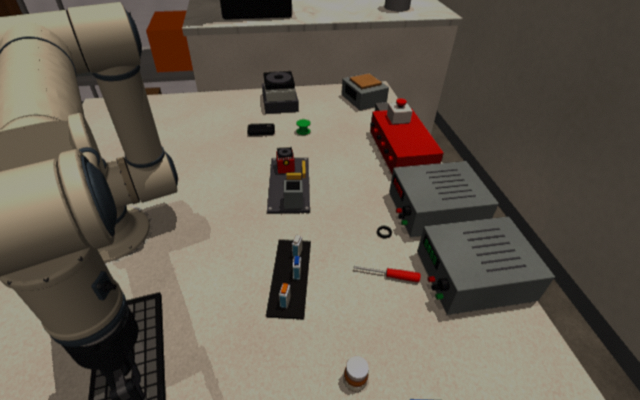

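The top view shows the plate at about (240–316, 186–228), with the lamp at (256,207) and the detector at (305,205). The stand is around (378,218) with the blue cell in the middle. The side view agrees. Next I fit the poses and check them in an enlarged overlay.

```bash
cat >> h.py <<'E'
PTS={"fixture":(0,0,0),"far_stop":(.028,.08,.032),"side_stop":(0,.047,.032),"detector":(0,-.075,.08),"beam_mid":(0,0,.057)}
def P(pose,pts):
    x,y,a=pose;pts=np.atleast_2d(pts).astype(float);R=np.array([[np.cos(a),-np.sin(a)],[np.sin(a),np.cos(a)]])
    return np.c_[pts[:,:2]@R.T+[x,y],pts[:,2]]
E
python3 - <<'E'
from h import *
from scipy.optimize import least_squares
obs=[];cells={}
for k in range(3):
  for c in("top","side"):
    im=vision.capture(c)
    for l in PTS:
        for p,cf in loc(l,c)[:1]:
            if abs(p[2]-PTS[l][2])<.015 and cf>.4: obs.append((c,l,p))
    for l in("lamp","cell_blue","cell_blue_mid","cell_white","cell_orange","stand"):
        for p,cf in loc(l,c)[:1]: cells.setdefault(l,[]).append(p)
    cv2.imwrite(f"/tmp/{c}.png",im[:,:,::-1])
A=np.array([PTS[o[1]] for o in obs]);B=np.array([o[2] for o in obs])
r=least_squares(lambda q:(P(q,A)-B)[:,:2].ravel(),[.54,.11,-.13],loss='soft_l1',f_scale=.004)
print(r.x,len(obs),np.abs(r.fun).mean())
for l in cells: print(l,np.median(cells[l],0),len(cells[l]))
np.save("fix.npy",r.x)
for c,(u,v,wd,hh) in {"top":(232,176,190,68),"side":(255,140,70,80)}.items():
    s=4 if c=="top" else 7
    im=cv2.resize(cv2.imread(f"/tmp/{c}.png")[v:v+hh,u:u+wd],None,fx=s,fy=s,interpolation=cv2.INTER_CUBIC)
    for z,poly in ((.012,[(-.08,-.11),(.05,-.11),(.05,.16),(-.08,.16)]),(.032,[(.028,.045),(.038,.045),(.038,.115),(.028,.115)]),(.08,[(-.028,-.103),(.028,-.103),(.028,-.047),(-.028,-.047)])):
        q=(pix(c,P(r.x,[(a,b,z) for a,b in poly]))-[u,v]+.5)*s
        cv2.polylines(im,[q.astype(int)],True,(0,255,0),1)
    cv2.imwrite(f"pics/{c}2.png",im)
E
```

```text
[ 0.53784024  0.11155399 -0.14003956] 28 0.002168360767238377
lamp [0.5218  0.21565 0.0115 ] 6
cell_blue [ 0.5025 -0.2297  0.007 ] 5
cell_blue_mid [ 0.50695 -0.2249   0.0336 ] 6
cell_white [ 0.51335 -0.15655  0.00565] 6
cell_orange [ 0.4661 -0.3074  0.0112] 5
stand [ 4.8800e-01 -2.3075e-01 -2.0000e-04] 6
```

View pics/top2.png

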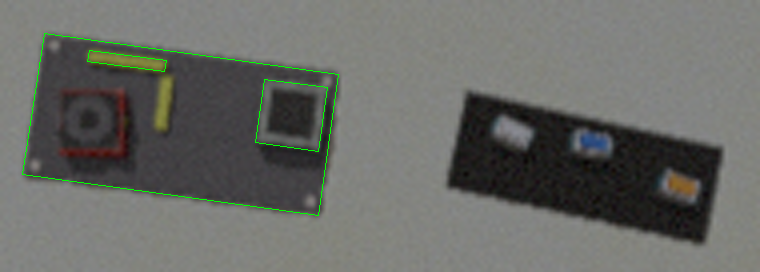

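View pics/side2.png

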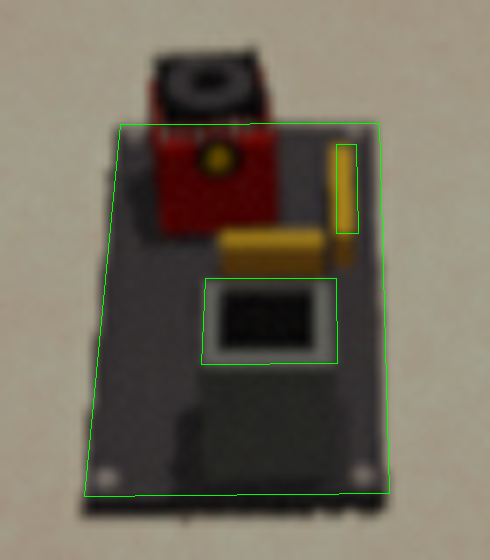

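The overlay matches the top view well. The lamp stands about 30 mm short in plate x and 26 mm in y. It is narrow enough (56 mm) to hold above the stops and slide home. Next I need the lamp and cell yaw and the first move numbers.

```bash
cat >> h.py <<'E'
from scipy.spatial.transform import Rotation as Ro
def go(pos,th,q=None):
    """move numbers to a tool-down pose at pos with tool x at world angle th"""
    s=status.state();R=Ro.from_quat(s["tool_rot"])
    T=Ro.from_matrix(np.array([[np.cos(th),np.sin(th),0],[np.sin(th),-np.cos(th),0],[0,0,-1]]))
    t=R.inv().apply(np.array(pos)-s["tool_pos"]);a=(R.inv()*T).as_rotvec()
    print("t",np.round(t,4),"a",np.round(a,4),"rows",np.ceil(max(np.linalg.norm(t)/.0417,np.linalg.norm(a)/.125)))
E
python3 - <<'E'
from h import *
im=cv2.imread("/tmp/top.png");hsv=cv2.cvtColor(im,cv2.COLOR_BGR2HSV).astype(int);H,S,V=hsv[...,0],hsv[...,1],hsv[...,2]
def rect(m,box,z,n):
    M=np.zeros(m.shape,np.uint8);u,v,w_,h_=box;M[v:v+h_,u:u+w_]=m[v:v+h_,u:u+w_]
    vv,uu=np.nonzero(M);pts=np.array([ray("top",(a,b),z)[:2] for a,b in zip(uu,vv)],np.float32)
    r=cv2.minAreaRect(pts);c=pts-pts.mean(0);e=np.linalg.eigh(c.T@c)
    print(n,len(uu),"rect",np.round(r[0],4),np.round(r[1],4),round(r[2],1),"pca deg",np.degrees(np.arctan2(e[1][1,1],e[1][0,1])),pts.mean(0))
rect(((H<12)|(H>168))&(S>110),(243,195,24,24),.066,"lamp")
rect((H>95)&(H<130)&(S>90),(365,202,30,20),.066,"blue")
rect((H>5)&(H<22)&(S>110),(390,212,25,20),.066,"orange")
for l in("cell_blue","stand","lamp"):
    vision.capture("top")
    r=finder.cut_out(l,"top")
    if r:
        m=r[0]["mask"];rect(m,(0,0,640,400),{"cell_blue":.05,"stand":.008,"lamp":.066}[l],l+" mask %.2f"%r[0]["confidence"])
go((.5218,.2157,.20),1.5)
E
```

```text
lamp 70 rect [0.5196 0.2105] [0.056  0.0564] 89.9 pca deg 140.86354 [0.50981313 0.1996827 ]
blue 22 rect [ 0.5063 -0.2286] [0.0212 0.0106] 89.9 pca deg 77.691475 [ 0.50545144 -0.22817102]
orange 21 rect [ 0.4717 -0.3116] [0.0197 0.0328] 44.2 pca deg 121.93644 [ 0.46720305 -0.30552983]
cell_blue mask 0.42 64 rect [ 0.5042 -0.2272] [0.0367 0.0223] 80.4 pca deg 81.597885 [ 0.50442445 -0.22775072]
stand mask 0.63 1457 rect [ 0.4878 -0.2296] [0.2431 0.0921] 77.1 pca deg 77.70761 [ 0.48703247 -0.22920947]
lamp mask 0.78 251 rect [0.5235 0.2108] [0.0566 0.0561] 0.9 pca deg -147.48184 [0.52509737 0.21185642]
t [ 0.5646 -0.6007  0.0313] a [ 0.     -0.     -1.1092] rows 20.0
```

Call:
move_arm(
  plan=[
    {"tx":0.564,"ty":-0.6,"tz":0.03,"az":-1.18,"jaw":0.085},
    {"tx":0.564,"ty":-0.6,"tz":0.03,"az":-1.18,"jaw":0.085},
    {"tx":0.564,"ty":-0.6,"tz":0.03,"az":-1.18,"jaw":0.085},
    {"tx":0.564,"ty":-0.6,"tz":0.03,"az":-1.18,"jaw":0.085},
    {"tx":0.564,"ty":-0.6,"tz":0.03,"az":-1.18,"jaw":0.085},
    {"tx":0.564,"ty":-0.6,"tz":0.03,"az":-1.18,"jaw":0.085},
    {"tx":0.564,"ty":-0.6,"tz":0.03,"az":-1.18,"jaw":0.085},
    {"tx":0.564,"ty":-0.6,"tz":0.03,"az":-1.18,"jaw":0.085},
  ],
  squeeze=25,
)

```text
schema error: expected keys ax, ay, az, tx, ty, tz, jaw
```

```bash
python3 -c "
from h import *
go((.522,.213,.20),1.571)"
```

```text
t [ 0.5638 -0.5981  0.0313] a [ 0.     -0.     -1.1802] rows 20.0
```

All keys are required, so I'm resending with every one.

Call:
move_arm(
  plan=[
    {"ax":0,"ay":0,"tx":0.564,"ty":-0.598,"tz":0.03,"az":-1.18,"jaw":0.085},
    {"ax":0,"ay":0,"tx":0.564,"ty":-0.598,"tz":0.03,"az":-1.18,"jaw":0.085},
    {"ax":0,"ay":0,"tx":0.564,"ty":-0.598,"tz":0.03,"az":-1.18,"jaw":0.085},
    {"ax":0,"ay":0,"tx":0.564,"ty":-0.598,"tz":0.03,"az":-1.18,"jaw":0.085},
    {"ax":0,"ay":0,"tx":0.564,"ty":-0.598,"tz":0.03,"az":-1.18,"jaw":0.085},
    {"ax":0,"ay":0,"tx":0.564,"ty":-0.598,"tz":0.03,"az":-1.18,"jaw":0.085},
    {"ax":0,"ay":0,"tx":0.564,"ty":-0.598,"tz":0.03,"az":-1.18,"jaw":0.085},
    {"ax":0,"ay":0,"tx":0.564,"ty":-0.598,"tz":0.03,"az":-1.18,"jaw":0.085},
  ],
  squeeze=25,
)

```text
time: 5.77
tool_pos: [0.3477, -0.2418, 0.2193]
tool_rot: [0.766, 0.643, 0.0, 0.0]
ft_force: [1.2, 0.2, 0.3]
opening: 0.0851
finger_force: 0.0
```

```bash
python3 -c "
from h import *
s=status.state();print(s['time'],s['tool_pos'],s['joint_positions'])
go((.522,.213,.20),1.571)"
```

```text
5.7667 [ 0.34773591 -0.2418094   0.21925723] [-6.88072038e-01 -3.90944183e-01  1.68697125e+00  1.17159964e-04
  1.84462719e+00 -5.13675733e-01]
t [0.4782 0.0927 0.0192] a [ 0.0008  0.0004 -0.1746] rows 12.0
```

Call:
move_arm(
  plan=[
    {"ax":0,"ay":0,"tx":0.478,"ty":0.093,"tz":0.02,"az":-0.175,"jaw":0.085},
    {"ax":0,"ay":0,"tx":0.478,"ty":0.093,"tz":0.02,"az":-0.175,"jaw":0.085},
    {"ax":0,"ay":0,"tx":0.478,"ty":0.093,"tz":0.02,"az":-0.175,"jaw":0.085},
    {"ax":0,"ay":0,"tx":0.478,"ty":0.093,"tz":0.02,"az":-0.175,"jaw":0.085},
    {"ax":0,"ay":0,"tx":0.478,"ty":0.093,"tz":0.02,"az":-0.175,"jaw":0.085},
    {"ax":0,"ay":0,"tx":0.478,"ty":0.093,"tz":0.02,"az":-0.175,"jaw":0.085},
    {"ax":0,"ay":0,"tx":0.478,"ty":0.093,"tz":0.02,"az":-0.175,"jaw":0.085},
    {"ax":0,"ay":0,"tx":0.478,"ty":0.093,"tz":0.02,"az":-0.175,"jaw":0.085},
  ],
)

```text
time: 6.43
tool_pos: [0.469, 0.0688, 0.2057]
tool_rot: [0.709, 0.705, 0.0, 0.0]
ft_force: [1.3, -0.0, 0.6]
opening: 0.0849
finger_force: 0.0
```

```bash
python3 -c "
from h import *
go((.522,.213,.13),1.571)"
```

```text
t [0.1444 0.0523 0.0758] a [ 0.0011  0.0001 -0.0049] rows 5.0
```

Call:
move_arm(
  plan=[
    {"ax":0,"ay":0,"tx":0.144,"ty":0.052,"tz":0.05,"az":-0.005,"jaw":0.085},
    {"ax":0,"ay":0,"tx":0.144,"ty":0.052,"tz":0.05,"az":-0.005,"jaw":0.085},
    {"ax":0,"ay":0,"tx":0.144,"ty":0.052,"tz":0.05,"az":-0.005,"jaw":0.085},
    {"ax":0,"ay":0,"tx":0.144,"ty":0.052,"tz":0.076,"az":-0.005,"jaw":0.085},
    {"ax":0,"ay":0,"tx":0.144,"ty":0.052,"tz":0.076,"az":-0.005,"jaw":0.085},
    {"ax":0,"ay":0,"tx":0.144,"ty":0.052,"tz":0.076,"az":-0.005,"jaw":0.085},
    {"ax":0,"ay":0,"tx":0.144,"ty":0.052,"tz":0.076,"az":-0.005,"jaw":0.085},
  ],
)

```text
time: 7.02
tool_pos: [0.5211, 0.2099, 0.1294]
tool_rot: [0.707, 0.707, -0.001, -0.0]
ft_force: [-0.6, -1.3, 0.4]
opening: 0.0847
finger_force: 0.0
```

```bash
python3 -c "
from h import *
shot('top','top3');im=shot('side','side3')
print(loc('lamp','side'),pix('side',(.522,.213,.012)),pix('side',status.state()['tool_pos']))
cv2.imwrite('pics/side3c.png',cv2.resize(im[60:230,220:350,::-1],None,fx=3.5,fy=3.5))
go((.522,.213,.04),1.571)"
```

```text
[([0.5216, 0.2139, 0.0111], 0.87)] [[285.52052045 167.91328916]] [[284.36813213 138.64413796]]
t [ 0.0037 -0.0005  0.0918] a [ 0.0033 -0.0007 -0.0019] rows 3.0
```

View pics/side3c.png

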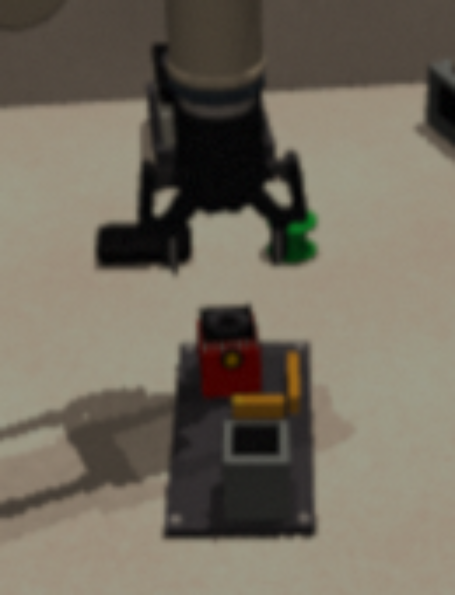

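The side crop shows the open fingers at (175,255) and (280,250), centred over the lamp at (230,350). I'll descend and close.

Call:
move_arm(
  plan=[
    {"ax":0,"ay":0,"tx":0.003,"ty":0,"tz":0.03,"az":0,"jaw":0.085},
    {"ax":0,"ay":0,"tx":0.003,"ty":0,"tz":0.06,"az":0,"jaw":0.085},
    {"ax":0,"ay":0,"tx":0.003,"ty":0,"tz":0.091,"az":0,"jaw":0.085},
    {"ax":0,"ay":0,"tx":0.003,"ty":0,"tz":0.091,"az":0,"jaw":0.085},
    {"ax":0,"ay":0,"tx":0.003,"ty":0,"tz":0.091,"az":0,"jaw":0.05},
    {"ax":0,"ay":0,"tx":0.003,"ty":0,"tz":0.091,"az":0,"jaw":0.05},
    {"ax":0,"ay":0,"tx":0.003,"ty":0,"tz":0.091,"az":0,"jaw":0.05},
    {"ax":0,"ay":0,"tx":0.003,"ty":0,"tz":0.091,"az":0,"jaw":0.05},
  ],
  squeeze=20,
)

```text
time: 7.83
tool_pos: [0.5231, 0.2135, 0.0422]
tool_rot: [0.707, 0.707, 0.002, 0.001]
ft_force: [-1.1, -2.6, 6.9]
opening: 0.0556
finger_force: 24.6
```

```bash
python3 -c "
from h import *
s=status.state();print(s)
f=np.load('fix.npy');p=P(f,(-.002,.0775,.04))[0];print(p)
go(p,f[2]+np.pi/2)"
```

```text
{'time': 7.8333, 'joint_positions': array([ 3.27533634e-01,  3.95105345e-02,  1.62120559e+00, -3.61960065e-04,
        1.47582563e+00,  3.27976105e-01]), 'dq': array([ 0.00138496, -0.00073421, -0.00022025, -0.00202345,  0.0003563 ,
       -0.00079651]), 'joint_efforts': array([ 6.30787555e-01, -3.87275147e+01, -3.76911807e+01,  3.37365847e-01,
       -7.93410502e-01, -2.57375592e-02]), 'tool_pos': array([0.5231002 , 0.21351383, 0.0421525 ]), 'tool_rot': array([0.70724912, 0.70695988, 0.00218595, 0.00127749]), 'ft_force': array([-1.09433497, -2.61086434,  6.89863387]), 'wrist_torque': array([-0.2097042 ,  0.45585024, -0.06031837]), 'finger_force': 24.5587295293808, 'opening': 0.05561757599045535}
[0.54667745 0.18857447 0.04      ]
t [-0.0249  0.0236  0.0022] a [ 0.0048 -0.0016  0.1396] rows 2.0
```

Gripped at 55.6 mm opening. I'll turn and slide it to just short of the stops.

Call:
move_arm(
  plan=[
    {"ax":0,"ay":0,"tx":-0.006,"ty":0.006,"tz":0,"az":0.035,"jaw":0.05},
    {"ax":0,"ay":0,"tx":-0.012,"ty":0.012,"tz":0,"az":0.07,"jaw":0.05},
    {"ax":0,"ay":0,"tx":-0.018,"ty":0.017,"tz":0,"az":0.105,"jaw":0.05},
    {"ax":0,"ay":0,"tx":-0.022,"ty":0.022,"tz":0,"az":0.14,"jaw":0.05},
    {"ax":0,"ay":0,"tx":-0.022,"ty":0.022,"tz":0,"az":0.14,"jaw":0.05},
  ],
)

```text
time: 8.25
tool_pos: [0.5454, 0.1923, 0.0421]
tool_rot: [0.755, 0.655, 0.003, 0.0]
ft_force: [-1.2, 2.2, 5.8]
opening: 0.0561
finger_force: 24.3
```

```bash
cat >> h.py <<'E'
def plate(p):
    f=np.load('fix.npy');a=-f[2];d=np.array(p[:2])-f[:2]
    return np.round([np.cos(a)*d[0]-np.sin(a)*d[1],np.sin(a)*d[0]+np.cos(a)*d[1]],4)
def rep():
    s=status.state();f=np.load('fix.npy');F=s["ft_force"];R=Ro.from_quat(s["tool_rot"])
    print("tcp plate",plate(s["tool_pos"]),s["tool_pos"],"F tool",R.inv().apply(F).round(1),"op",s["opening"],s["finger_force"],"th-plate",np.arctan2(*R.apply([1,0,0])[[1,0]])-np.pi/2-f[2])
E
python3 -c "
from h import *
rep();vision.capture('side');r=loc('lamp','side');print(r,[plate(a[0]) for a in r])
vision.capture('top');r=loc('lamp','top');print(r,[plate(a[0]) for a in r])"
```

```text
tcp plate [-0.0038  0.081 ] [0.54543003 0.19230883 0.04213909] F tool [ 2.  -1.5 -5.8] op 0.0560895365804482 24.30933326482773 th-plate -0.0018967687271527478
[([0.5451, 0.1932, 0.0127], 0.86)] [array([-0.0042,  0.0819])]
[([0.549, 0.1876, 0.0137], 0.62), ([0.5074, -0.2327, 0.0075], 0.48)] [array([0.0004, 0.0769]), array([ 0.0179, -0.3451])]
```

Call:
move_arm(
  plan=[
    {"ax":0,"ay":0,"tx":0,"ty":0.002,"tz":0,"az":0,"jaw":0.05},
    {"ax":0,"ay":0,"tx":0,"ty":0.004,"tz":0,"az":0,"jaw":0.05},
    {"ax":0,"ay":0,"tx":0,"ty":0.004,"tz":0,"az":0,"jaw":0.05},
  ],
)

```text
time: 8.7
tool_pos: [0.5475, 0.192, 0.0422]
tool_rot: [0.755, 0.656, 0.001, -0.0]
ft_force: [-9.3, 0.6, 9.7]
opening: 0.0554
finger_force: 24.9
```

```bash
python3 -c "
from h import *
rep()"
```

```text
tcp plate [-0.0017  0.081 ] [0.54750205 0.191985   0.04219822] F tool [-0.7 -9.3 -9.8] op 0.055447847647998996 24.93408501148224 th-plate 0.0009114693651956773
```

Call:
move_arm(
  plan=[
    {"ax":0,"ay":0,"tx":-0.002,"ty":0,"tz":0,"az":0,"jaw":0.05},
    {"ax":0,"ay":0,"tx":-0.004,"ty":0,"tz":0,"az":0,"jaw":0.05},
    {"ax":0,"ay":0,"tx":-0.005,"ty":0,"tz":0,"az":0,"jaw":0.05},
    {"ax":0,"ay":0,"tx":-0.005,"ty":0,"tz":0,"az":0,"jaw":0.05},
  ],
)

```text
time: 9.03
tool_pos: [0.5472, 0.1895, 0.0423]
tool_rot: [0.754, 0.657, 0.004, -0.002]
ft_force: [-5.6, 9.5, 7.6]
opening: 0.0557
finger_force: 24.6
```

```bash
python3 -c "
from h import *
rep()"
```

```text
tcp plate [-0.0016  0.0785] [0.54720507 0.18952761 0.04234018] F tool [ 8.7 -6.8 -7.6] op 0.055727557882707536 24.614603519439697 th-plate 0.002556641255949871
```

Call:
move_arm(
  plan=[
    {"ax":0,"ay":0,"tx":-0.002,"ty":0.001,"tz":0,"az":0,"jaw":0.05},
    {"ax":0,"ay":0,"tx":-0.003,"ty":0.001,"tz":0,"az":0,"jaw":0.05},
    {"ax":0,"ay":0,"tx":-0.003,"ty":0.001,"tz":0,"az":0,"jaw":0.05},
  ],
)

```text
time: 9.28
tool_pos: [0.547, 0.1876, 0.0424]
tool_rot: [0.754, 0.657, 0.004, -0.003]
ft_force: [-9.6, 13.2, 9.3]
opening: 0.0555
finger_force: 24.8
```

```bash
python3 -c "
from h import *
rep()
for i in range(2):
  for c in('side','top'):
    vision.capture(c);r=loc('lamp',c)[:1];print(r,[plate(a[0]) for a in r])"
```

```text
tcp plate [-0.0015  0.0766] [0.54701739 0.1875808  0.04242167] F tool [ 11.9 -11.3  -9.2] op 0.055473180135272276 24.809701144695282 th-plate 0.0030568819208165177
[] []
[([0.5471, 0.1843, 0.0143], 0.63)] [array([-0.001 ,  0.0733])]
[([0.5445, 0.1904, 0.0149], 0.65)] [array([-0.0044,  0.079 ])]
[([0.5478, 0.1844, 0.0137], 0.6)] [array([-0.0003,  0.0735])]
```

Call:
move_arm(
  plan=[
    {"ax":0,"ay":0,"tx":-0.002,"ty":0,"tz":0,"az":0,"jaw":0.05},
    {"ax":0,"ay":0,"tx":-0.004,"ty":0,"tz":0,"az":0,"jaw":0.05},
    {"ax":0,"ay":0,"tx":-0.004,"ty":0,"tz":0,"az":0,"jaw":0.05},
  ],
)

```text
time: 9.93
tool_pos: [0.5466, 0.1844, 0.0425]
tool_rot: [0.754, 0.657, 0.004, -0.003]
ft_force: [-7.2, 16.0, 8.4]
opening: 0.0557
finger_force: 24.7
```

```bash
python3 -c "
from h import *
rep()
im=shot('side','s4')
cv2.imwrite('pics/s4c.png',cv2.resize(im[120:230,240:330,::-1],None,fx=5,fy=5,interpolation=cv2.INTER_CUBIC))"
```

```text
tcp plate [-0.0015  0.0734] [0.54661252 0.18444495 0.04245677] F tool [15.  -9.3 -8.2] op 0.055703233719877066 24.673097133636475 th-plate 0.0032653963239674677
```

View pics/s4c.png

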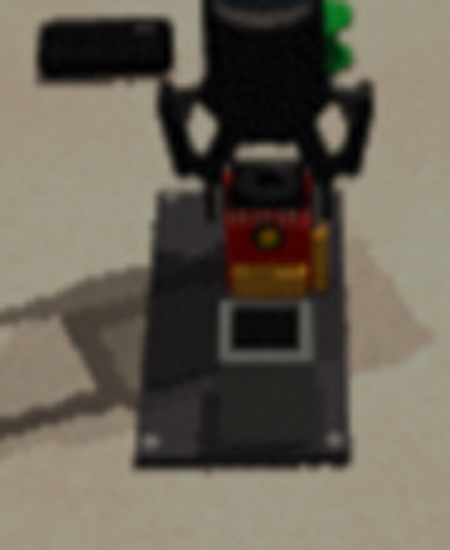

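Lamp front (270,235) sits on the side bar and its right edge is at the far stop (320,255). Force saturates near 15 N, so the pads are slipping on a seated lamp. I'll release and lift.

Call:
move_arm(
  plan=[
    {"ax":0,"ay":0,"tx":0,"ty":0,"tz":0,"az":0,"jaw":0.085},
    {"ax":0,"ay":0,"tx":0,"ty":0,"tz":0,"az":0,"jaw":0.085},
    {"ax":0,"ay":0,"tx":0,"ty":0,"tz":0,"az":0,"jaw":0.085},
    {"ax":0,"ay":0,"tx":0,"ty":0,"tz":0,"az":0,"jaw":0.085},
    {"ax":0,"ay":0,"tx":0,"ty":0,"tz":-0.03,"az":0,"jaw":0.085},
    {"ax":0,"ay":0,"tx":0,"ty":0,"tz":-0.06,"az":0,"jaw":0.085},
    {"ax":0,"ay":0,"tx":0,"ty":0,"tz":-0.1,"az":0,"jaw":0.085},
    {"ax":0,"ay":0,"tx":0,"ty":0,"tz":-0.13,"az":0,"jaw":0.085},
  ],
)

```text
time: 10.65
tool_pos: [0.547, 0.1783, 0.1712]
tool_rot: [0.755, 0.656, 0.001, 0.0]
ft_force: [-0.0, 0.8, 1.5]
opening: 0.085
finger_force: 0.0
```

```bash
python3 - <<'E'
from h import *
rep()
D={}
for i in range(3):
  for c in('side','top'):
    vision.capture(c)
    for l in ("lamp","cell_blue","cell_blue_mid"):
        for p,cf in loc(l,c)[:1]: D.setdefault((l,c),[]).append(p)
for k in D: print(k,np.median(D[k],0),len(D[k]), plate(np.median(D[k],0)) if k[0]=="lamp" else "")
ims=[vision.capture(c) for c in("side","top")]
b=pix("side",(.505,-.227,.04))[0].astype(int);t=pix("top",(.505,-.227,.04))[0].astype(int)
cv2.imwrite("pics/cells.png",np.hstack([cv2.resize(im[q[1]-20:q[1]+20,q[0]-20:q[0]+20,::-1],None,fx=10,fy=10,interpolation=cv2.INTER_CUBIC) for im,q in zip(ims,(b,t))]))
print(b,t)
go((.505,-.227,.15),1.4)
E
```

```text
tcp plate [-0.0003  0.0674] [0.54696219 0.17830636 0.17120813] F tool [ 0.8 -0.1 -1.5] op 0.08496978094552586 0.0 th-plate -0.0007135593247327432
('lamp', 'side') [0.5459 0.1865 0.0137] 3 [-0.0025  0.0753]
('cell_blue', 'side') [ 0.5009 -0.2291  0.0073] 3 
('cell_blue_mid', 'side') [ 0.5042 -0.2266  0.0333] 3 
('lamp', 'top') [0.5471 0.1807 0.0126] 3 [-0.0005  0.0698]
('cell_blue', 'top') [ 0.5056 -0.2291  0.0093] 3 
('cell_blue_mid', 'top') [ 0.51   -0.2253  0.0353] 3 
[297 265] [378 211]
t [-0.4076  0.0154  0.0184] a [-0.     -0.      0.0308] rows 10.0
```

View pics/cells.png

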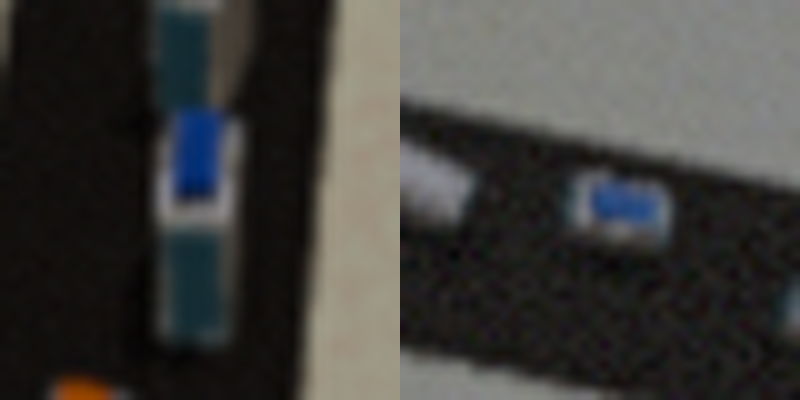

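The blue cell is upright near side (297,265) and top (378,211), with its long axis about parallel to the plate's y. I'll go over it.

Call:
move_arm(
  plan=[
    {"ax":0,"ay":0,"tx":-0.408,"ty":0.015,"tz":0.018,"az":0,"jaw":0.085},
    {"ax":0,"ay":0,"tx":-0.408,"ty":0.015,"tz":0.018,"az":0,"jaw":0.085},
    {"ax":0,"ay":0,"tx":-0.408,"ty":0.015,"tz":0.018,"az":0,"jaw":0.085},
    {"ax":0,"ay":0,"tx":-0.408,"ty":0.015,"tz":0.018,"az":0,"jaw":0.085},
    {"ax":0,"ay":0,"tx":-0.408,"ty":0.015,"tz":0.018,"az":0,"jaw":0.085},
    {"ax":0,"ay":0,"tx":-0.408,"ty":0.015,"tz":0.018,"az":0,"jaw":0.085},
    {"ax":0,"ay":0,"tx":-0.408,"ty":0.015,"tz":0.018,"az":0,"jaw":0.085},
    {"ax":0,"ay":0,"tx":-0.408,"ty":0.015,"tz":0.018,"az":0,"jaw":0.085},
  ],
)

```text
time: 12.62
tool_pos: [0.5118, -0.1544, 0.154]
tool_rot: [0.755, 0.656, 0.0, 0.0]
ft_force: [0.0, -0.2, -0.1]
opening: 0.0849
finger_force: 0.0
```

Call:
move_arm(
  plan=[
    {"ax":0,"ay":0,"tx":-0.07,"ty":0.002,"tz":0.003,"az":0,"jaw":0.085},
    {"ax":0,"ay":0,"tx":-0.07,"ty":0.002,"tz":0.003,"az":0,"jaw":0.085},
    {"ax":0,"ay":0,"tx":-0.07,"ty":0.002,"tz":0.003,"az":0,"jaw":0.085},
    {"ax":0,"ay":0,"tx":-0.07,"ty":0.002,"tz":0.003,"az":0,"jaw":0.085},
  ],
)

```text
time: 12.95
tool_pos: [0.504, -0.2234, 0.1504]
tool_rot: [0.756, 0.655, -0.0, -0.0]
ft_force: [-0.2, 1.1, -0.5]
opening: 0.0845
finger_force: 0.0
```

```bash
python3 - <<'E'
from h import *
rep()
im=vision.capture("side");print(loc("cell_blue_mid","side"),loc("lamp","side"))
go((.505,-.2277,.11),1.431);go((.505,-.2277,.018),1.431)
E
```

```text
tcp plate [ 0.0133 -0.3364] [ 0.50403361 -0.22338904  0.15041408] F tool [ 1.1 -0.4  0.5] op 0.0845074352115639 0.0 th-plate -0.003211671262510568
[([0.5051, -0.2252, 0.0326], 0.52)] [([0.7677, -0.1197, 0.0023], 0.64)]
t [-0.0066  0.0011  0.0409] a [ 0.0003 -0.0004  0.001 ] rows 1.0
t [-0.0067  0.001   0.1329] a [ 0.0003 -0.0004  0.001 ] rows 4.0
```

Call:
move_arm(
  plan=[
    {"ax":0,"ay":0,"tx":-0.005,"ty":0.001,"tz":0.02,"az":0,"jaw":0.06},
    {"ax":0,"ay":0,"tx":-0.005,"ty":0.001,"tz":0.04,"az":0,"jaw":0.06},
    {"ax":0,"ay":0,"tx":-0.005,"ty":0.001,"tz":0.07,"az":0,"jaw":0.06},
    {"ax":0,"ay":0,"tx":-0.005,"ty":0.001,"tz":0.1,"az":0,"jaw":0.06},
    {"ax":0,"ay":0,"tx":-0.005,"ty":0.001,"tz":0.13,"az":0,"jaw":0.06},
    {"ax":0,"ay":0,"tx":-0.005,"ty":0.001,"tz":0.13,"az":0,"jaw":0.06},
  ],
)

```text
time: 13.6
tool_pos: [0.5015, -0.2236, 0.0138]
tool_rot: [0.754, 0.657, -0.002, -0.005]
ft_force: [-1.8, 0.7, -2.3]
opening: 0.0599
finger_force: 0.0
```

```bash
python3 - <<'E'
from h import *
rep()
im=vision.capture("side");print(loc("cell_blue_mid","side"))
t=vision.capture("top");print(loc("cell_blue_mid","top"))
a=cv2.resize(im[215:315,255:345,::-1],None,fx=5,fy=5,interpolation=cv2.INTER_CUBIC)
cv2.imwrite("pics/grasp.png",a);print((pix("side",np.r_[status.state()["tool_pos"]])-[255,215])*5)
E
```

```text
tcp plate [ 0.0108 -0.337 ] [ 0.50152447 -0.22360879  0.01379965] F tool [ 0.5 -1.8  2.4] op 0.0599054846867743 0.0 th-plate 0.0023713688587090054
[([0.5042, -0.2231, 0.0355], 0.71)]
[([0.5828, 0.1891, 0.0287], 0.73)]
[[217.25691753 272.12641584]]
```

View pics/grasp.png

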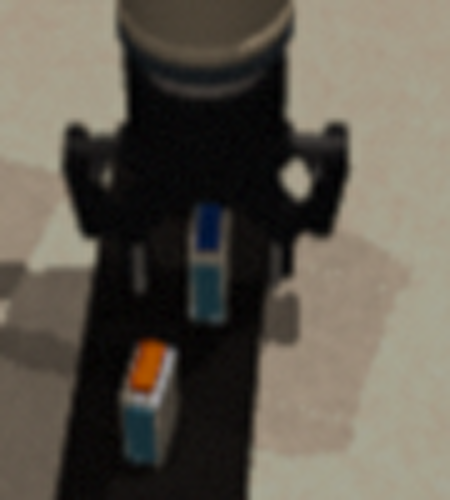

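The fingers straddle the blue cell, left (138,268) and right (278,262), with the cell between them at (207,265). I'll settle first and re-read the pose.

Call:
move_arm(
  plan=[
    {"ax":0,"ay":0,"tx":0,"ty":0,"tz":0,"az":0,"jaw":0.06},
    {"ax":0,"ay":0,"tx":0,"ty":0,"tz":0,"az":0,"jaw":0.06},
    {"ax":0,"ay":0,"tx":0,"ty":0,"tz":0,"az":0,"jaw":0.06},
  ],
)

```text
time: 14.05
tool_pos: [0.5057, -0.2276, 0.0225]
tool_rot: [0.755, 0.656, 0.001, 0.001]
ft_force: [-0.7, 1.0, -0.6]
opening: 0.06
finger_force: 0.0
```

```bash
python3 - <<'E'
from h import *
rep();go((.505,-.2277,.019),1.431)
E
```

```text
tcp plate [ 0.0155 -0.3403] [ 0.50571221 -0.22756101  0.02252371] F tool [ 0.9 -0.9  0.6] op 0.06001031371795529 0.0 th-plate 6.312085285606339e-05
t [-0.0002 -0.0007  0.0035] a [ 0.0026  0.0009 -0.0002] rows 1.0
```

Call:
move_arm(
  plan=[
    {"ax":0,"ay":0,"tx":0,"ty":-0.001,"tz":0.002,"az":0,"jaw":0.045},
    {"ax":0,"ay":0,"tx":0,"ty":-0.001,"tz":0.002,"az":0,"jaw":0.03},
    {"ax":0,"ay":0,"tx":0,"ty":-0.001,"tz":0.002,"az":0,"jaw":0.022},
    {"ax":0,"ay":0,"tx":0,"ty":-0.001,"tz":0.002,"az":0,"jaw":0.012},
    {"ax":0,"ay":0,"tx":0,"ty":-0.001,"tz":0.002,"az":0,"jaw":0.012},
    {"ax":0,"ay":0,"tx":0,"ty":-0.001,"tz":0.002,"az":0,"jaw":0.012},
    {"ax":0,"ay":0,"tx":0,"ty":-0.001,"tz":0.002,"az":0,"jaw":0.012},
    {"ax":0,"ay":0,"tx":0,"ty":-0.001,"tz":0.002,"az":0,"jaw":0.012},
  ],
  squeeze=30,
)

```text
time: 14.72
tool_pos: [0.5038, -0.2271, 0.0187]
tool_rot: [0.755, 0.656, -0.0, -0.0]
ft_force: [-0.0, 0.3, 0.1]
opening: 0.0176
finger_force: 32.3
```

```bash
python3 - <<'E'
from h import *
rep();s=status.state();print(s["ft_force"],s["wrist_torque"])
E
```

```text
tcp plate [ 0.0136 -0.3401] [ 0.50384025 -0.22706532  0.01870435] F tool [ 0.3 -0.1 -0.1] op 0.01764661165773947 32.27790892124176 th-plate -1.4746321054720513e-05
[-0.02251806  0.29826256  0.08127447] [-0.0461118   0.0212845  -0.00559984]
```

Grip is good at 17.6 mm. The cell's middle is about 14 mm above the TCP. I'll lift.

Call:
move_arm(
  plan=[
    {"ax":0,"ay":0,"tx":0,"ty":0,"tz":-0.015,"az":0,"jaw":0.012},
    {"ax":0,"ay":0,"tx":0,"ty":0,"tz":-0.035,"az":0,"jaw":0.012},
    {"ax":0,"ay":0,"tx":0,"ty":0,"tz":-0.06,"az":0,"jaw":0.012},
    {"ax":0,"ay":0,"tx":0,"ty":0,"tz":-0.09,"az":0,"jaw":0.012},
    {"ax":0,"ay":0,"tx":0,"ty":0,"tz":-0.12,"az":0,"jaw":0.012},
    {"ax":0,"ay":0,"tx":0,"ty":0,"tz":-0.12,"az":0,"jaw":0.012},
    {"ax":0,"ay":0,"tx":0,"ty":0,"tz":-0.12,"az":0,"jaw":0.012},
  ],
)

```text
time: 15.3
tool_pos: [0.505, -0.2276, 0.1413]
tool_rot: [0.755, 0.656, 0.001, 0.002]
ft_force: [0.4, 0.2, -1.0]
opening: 0.0174
finger_force: 32.2
```

```bash
python3 - <<'E'
from h import *
rep()
D={}
for i in range(3):
  for c in("top","side"):
    vision.capture(c)
    for l in ("cell_blue_mid","lamp")+tuple(PTS):
        for p,cf in loc(l,c)[:1]: D.setdefault((l,c),[]).append(p)
tp=status.state()["tool_pos"]
for k in D:
    m=np.median(D[k],0); print(k,m.round(4),len(D[k]),"plate",plate(m),"cell-tcp" if k[0]=="cell_blue_mid" else "", (m-tp).round(4) if k[0]=="cell_blue_mid" else "")
f=np.load("fix.npy");p=P(f,(-.0015,0,.139))[0];go(p,f[2]+np.pi/2)
E
```

```text
tcp plate [ 0.0148 -0.3404] [ 0.50498825 -0.22755451  0.1413468 ] F tool [0.2 0.3 1. ] op 0.017448800807525883 32.22641944885254 th-plate 0.00010342041338137764
('lamp', 'top') [0.5495 0.1798 0.0117] 3 plate [0.002  0.0692]  
('fixture', 'top') [5.359e-01 1.107e-01 4.000e-04] 3 plate [-0.0018 -0.0011]  
('far_stop', 'top') [0.5827 0.1892 0.0294] 3 plate [0.0336 0.0831]  
('side_stop', 'top') [0.5457 0.1602 0.0332] 3 plate [0.001  0.0493]  
('detector', 'top') [0.5272 0.0373 0.0808] 3 plate [-0.0002 -0.075 ]  
('beam_mid', 'top') [0.5411 0.1084 0.0565] 3 plate [ 0.0037 -0.0027]  
('cell_blue_mid', 'side') [ 0.5076 -0.2262  0.1518] 3 plate [ 0.0172 -0.3387] cell-tcp [0.0037 0.0008 0.013 ]
('side_stop', 'side') [ 0.6354 -0.174   0.0649] 2 plate [ 0.1365 -0.2692]  
('detector', 'side') [ 0.481  -0.2662  0.0654] 2 plate [-0.0035 -0.3819]  
('beam_mid', 'side') [ 0.4539  0.4689 -0.0016] 1 plate [-0.133   0.3421]  
t [ 3.40e-01 -1.51e-02 -2.00e-04] a [ 0.     -0.      0.0001] rows 9.0
```

Call:
move_arm(
  plan=[
    {"ax":0,"ay":0,"tx":0.03,"ty":-0.0015,"tz":0,"az":0,"jaw":0.012},
    {"ax":0,"ay":0,"tx":0.07,"ty":-0.003,"tz":0,"az":0,"jaw":0.012},
    {"ax":0,"ay":0,"tx":0.11,"ty":-0.005,"tz":0,"az":0,"jaw":0.012},
    {"ax":0,"ay":0,"tx":0.15,"ty":-0.007,"tz":0,"az":0,"jaw":0.012},
    {"ax":0,"ay":0,"tx":0.19,"ty":-0.009,"tz":0,"az":0,"jaw":0.012},
    {"ax":0,"ay":0,"tx":0.23,"ty":-0.011,"tz":0,"az":0,"jaw":0.012},
    {"ax":0,"ay":0,"tx":0.27,"ty":-0.013,"tz":0,"az":0,"jaw":0.012},
    {"ax":0,"ay":0,"tx":0.305,"ty":-0.014,"tz":0,"az":0,"jaw":0.012},
  ],
)

```text
time: 18.37
tool_pos: [0.5323, 0.0795, 0.139]
tool_rot: [0.755, 0.656, 0.0, 0.0]
ft_force: [0.9, -0.6, -0.9]
opening: 0.0174
finger_force: 32.2
```

Call:
move_arm(
  plan=[
    {"ax":0,"ay":0,"tx":0.02,"ty":-0.001,"tz":0,"az":0,"jaw":0.012},
    {"ax":0,"ay":0,"tx":0.035,"ty":-0.001,"tz":0,"az":0,"jaw":0.012},
    {"ax":0,"ay":0,"tx":0.035,"ty":-0.001,"tz":0,"az":0,"jaw":0.012},
    {"ax":0,"ay":0,"tx":0.035,"ty":-0.001,"tz":0,"az":0,"jaw":0.012},
    {"ax":0,"ay":0,"tx":0.035,"ty":-0.001,"tz":0,"az":0,"jaw":0.012},
  ],
)

```text
time: 18.78
tool_pos: [0.5364, 0.1111, 0.1387]
tool_rot: [0.755, 0.656, -0.0, 0.0]
ft_force: [0.9, 0.2, 0.0]
opening: 0.0181
finger_force: 32.2
```

```bash
python3 - <<'E'
from h import *
rep()
f=np.load("fix.npy");p=P(f,(-.0015,0,.043))[0];go(p,f[2]+np.pi/2)
vision.capture("side");print([(l,loc(l,"side")[:1]) for l in("cell_blue_mid","lamp","detector","side_stop","far_stop")])
E
```

```text
tcp plate [-0.0013 -0.0007] [0.53641223 0.11108865 0.13869111] F tool [ 0.3  0.9 -0. ] op 0.01805153629802632 32.21165657043457 th-plate -0.00021894006154979384
t [ 0.0007 -0.0001  0.0957] a [-0.0001  0.0006 -0.0002] rows 3.0
[('cell_blue_mid', [([0.5368, 0.1145, 0.1529], 0.44)]), ('lamp', []), ('detector', [([0.5268, 0.0383, 0.0801], 0.84)]), ('side_stop', [([0.5391, 0.1591, 0.032], 0.59)]), ('far_stop', [([0.5739, 0.1908, 0.0278], 0.69)])]
```

Call:
move_arm(
  plan=[
    {"ax":0,"ay":0,"tx":0.001,"ty":0,"tz":0.02,"az":0,"jaw":0.012},
    {"ax":0,"ay":0,"tx":0.001,"ty":0,"tz":0.04,"az":0,"jaw":0.012},
    {"ax":0,"ay":0,"tx":0.001,"ty":0,"tz":0.06,"az":0,"jaw":0.012},
    {"ax":0,"ay":0,"tx":0.001,"ty":0,"tz":0.08,"az":0,"jaw":0.012},
    {"ax":0,"ay":0,"tx":0.001,"ty":0,"tz":0.092,"az":0,"jaw":0.012},
    {"ax":0,"ay":0,"tx":0.001,"ty":0,"tz":0.096,"az":0,"jaw":0.012},
    {"ax":0,"ay":0,"tx":0.001,"ty":0,"tz":0.096,"az":0,"jaw":0.012},
    {"ax":0,"ay":0,"tx":0.001,"ty":0,"tz":0.096,"az":0,"jaw":0.012},
  ],
)

```text
time: 19.75
tool_pos: [0.5371, 0.1127, 0.0437]
tool_rot: [0.755, 0.656, 0.0, 0.0]
ft_force: [-0.0, -0.3, 0.5]
opening: 0.0177
finger_force: 32.2
```

Call:
move_arm(
  plan=[
    {"ax":0,"ay":0,"tx":0,"ty":0,"tz":0,"az":0,"jaw":0.012},
    {"ax":0,"ay":0,"tx":0,"ty":0,"tz":0,"az":0,"jaw":0.012},
    {"ax":0,"ay":0,"tx":0,"ty":0,"tz":0,"az":0,"jaw":0.012},
    {"ax":0,"ay":0,"tx":0,"ty":0,"tz":0,"az":0,"jaw":0.012},
    {"ax":0,"ay":0,"tx":0,"ty":0,"tz":0,"az":0,"jaw":0.012},
    {"ax":0,"ay":0,"tx":0,"ty":0,"tz":0,"az":0,"jaw":0.012},
  ],
)

```text
time: 20.25
tool_pos: [0.5366, 0.1128, 0.0429]
tool_rot: [0.755, 0.656, 0.0, 0.0]
ft_force: [-0.8, 0.9, -1.2]
opening: 0.0177
finger_force: 32.2
```

```bash
python3 - <<'E'
from h import *
rep();s=status.state();print(s["ft_force"],s["dq"].round(4))
D={}
for i in range(3):
    im=vision.capture("side")
    for l in("cell_blue_mid","lamp","detector","side_stop","far_stop","fixture"):
        for p,cf in loc(l,"side")[:1]: D.setdefault(l,[]).append(p)
for l in D: m=np.median(D[l],0);print(l,plate(m),m[2].round(4),len(D[l]))
cv2.imwrite("pics/end.png",cv2.resize(im[125:225,245:335,::-1],None,fx=6,fy=6,interpolation=cv2.INTER_CUBIC))
E
```

```text
tcp plate [-0.0013  0.001 ] [0.53664951 0.11276548 0.04292898] F tool [ 0.7 -0.9  1.2] op 0.01766509172511354 32.2124058008194 th-plate 0.00010648540687571706
[-0.82250445  0.86228375 -1.15674971] [-0.0003  0.0016  0.0018 -0.0006  0.0007  0.001 ]
cell_blue_mid [-0.0004  0.0038] 0.058 3
lamp [-0.0038  0.0757] 0.0137 3
detector [-0.0001 -0.0726] 0.0771 3
side_stop [-0.0053  0.0481] 0.0274 3
far_stop [0.0245 0.082 ] 0.028 3
fixture [ 0.0004 -0.0041] -0.0002 3
```

View pics/end.png

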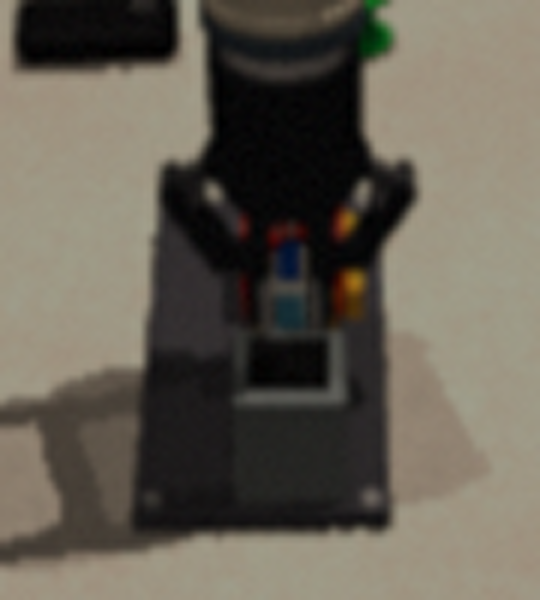

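The cell window (290,310) and cap (288,258) line up with the detector centre (291,368), and the lamp measures 28 mm from both stop faces, so it is flush. I'll apply a 1 mm trim and hand in.

Call:
move_arm(
  plan=[
    {"ax":0,"ay":0,"tx":0,"ty":-0.001,"tz":0,"az":0,"jaw":0.012},
    {"ax":0,"ay":0,"tx":0,"ty":-0.001,"tz":0,"az":0,"jaw":0.012},
    {"ax":0,"ay":0,"tx":0,"ty":-0.001,"tz":0,"az":0,"jaw":0.012},
    {"ax":0,"ay":0,"tx":0,"ty":-0.001,"tz":0,"az":0,"jaw":0.012},
    {"ax":0,"ay":0,"tx":0,"ty":-0.001,"tz":0,"az":0,"jaw":0.012},
    {"ax":0,"ay":0,"tx":0,"ty":-0.001,"tz":0,"az":0,"jaw":0.012},
  ],
)

```text
time: 21.8
tool_pos: [0.5356, 0.1129, 0.0428]
tool_rot: [0.755, 0.656, 0.0, 0.0]
ft_force: [-0.2, 0.3, -1.5]
opening: 0.0174
finger_force: 32.2
```

```bash
python3 -c "
from h import *
rep();print(ctrl.hand_in())"
```

```text
tcp plate [-0.0024  0.001 ] [0.53561591 0.11288323 0.04275848] F tool [ 0.3 -0.3  1.5] op 0.01738582956641753 32.21307456493378 th-plate 6.40338838300003e-05
the job is handed in; nothing more can be done
None
```

I handed the job in at about 22 s, with the lamp measuring flush against both brass stops and the blue-capped cell held upright and still, centred mid-beam; the hand-in gave no verdict.

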